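# Find the socket that fits the nut and keep it seated

### The job

On the green disc stands the carrier that passed inspection: find out which socket from the blue tray fits its nut (goes right over it without being a size too big), trying one after the other as needed, and finish still gripping that socket while it sits upright, fully down on the nut. Stand any socket you tried that does not fit back upright in the tray, let none fall over, and leave the tools and the tape on the bench alone.

Things in the scene. Friction and masses are not known exactly. Their poses are not given: they have to be found in the camera images.
- green_disc: flat green disc on the bench, 96 mm across, 4 mm thick, fixed: it marks the passed carrier that is to be worked on. Origin at the centre of its underside. It and the two red discs (rejects) lie to the left of and behind the tray, in any order
- carrier_a: bearing carrier, bolted down: a bare aluminium round flange (80 mm across, 14 mm high) with one hexagon nut in the middle (18 mm high) and a stud end standing 6 mm above the nut (its top is 38 mm above the carrier's underside). Origin at the centre of its underside, z up. The carrier stands on one of the three 4 mm thick discs; on which, differs from time to time. 
- nut_a (a point): centre of the nut's lower face on carrier_a, i.e. the face on which a seated socket's mouth comes to rest (18 mm above the bench). z up along the stud, the nut rises 18 mm from here. x points to a corner of the hexagon, corners follow every 60 degrees. The nut is tight and cannot turn. Its size across flats is not told: the three carriers have one each of three sizes (24, 30 and 36 mm)
- carrier_b: bearing carrier, bolted down: a bare aluminium round flange (80 mm across, 14 mm high) with one hexagon nut in the middle (18 mm high) and a stud end standing 6 mm above the nut (its top is 38 mm above the carrier's underside). Origin at the centre of its underside, z up. The carrier stands on one of the three 4 mm thick discs; on which, differs from time to time. 
- nut_b (a point): centre of the nut's lower face on carrier_b, i.e. the face on which a seated socket's mouth comes to rest (18 mm above the bench). z up along the stud, the nut rises 18 mm from here. x points to a corner of the hexagon, corners follow every 60 degrees. The nut is tight and cannot turn. Its size across flats is not told: the three carriers have one each of three sizes (24, 30 and 36 mm)
- carrier_c: bearing carrier, bolted down: a bare aluminium round flange (80 mm across, 14 mm high) with one hexagon nut in the middle (18 mm high) and a stud end standing 6 mm above the nut (its top is 38 mm above the carrier's underside). Origin at the centre of its underside, z up. The carrier stands on one of the three 4 mm thick discs; on which, differs from time to time. 
- nut_c (a point): centre of the nut's lower face on carrier_c, i.e. the face on which a seated socket's mouth comes to rest (18 mm above the bench). z up along the stud, the nut rises 18 mm from here. x points to a corner of the hexagon, corners follow every 60 degrees. The nut is tight and cannot turn. Its size across flats is not told: the three carriers have one each of three sizes (24, 30 and 36 mm)
- socket_small: the small socket, loose, 0.25 kg: bright round body 36 mm across, 46 mm high, standing mouth down, with a dark square drive adapter (25 x 25 mm) pinned in its top, from 46 to 86 mm above the mouth: grip it there. Origin at the centre of the mouth (underside), z up; the adapter's flats face the x and y axes. Made for a nut of 24 mm across flats. Its place in the tray varies
- mouth_small (a point): centre of the open underside of socket_small (same point and axes as the socket's origin). The hexagon bore is 32 mm deep from here, has a corner towards x and one every 60 degrees, 1 mm play a side on its nut and a small lead-in
- socket_medium: the medium socket, loose, 0.25 kg: bright round body 42 mm across, 46 mm high, standing mouth down, with a dark square drive adapter (25 x 25 mm) pinned in its top, from 46 to 86 mm above the mouth: grip it there. Origin at the centre of the mouth (underside), z up; the adapter's flats face the x and y axes. Made for a nut of 30 mm across flats. Its place in the tray varies
- mouth_medium (a point): centre of the open underside of socket_medium (same point and axes as the socket's origin). The hexagon bore is 32 mm deep from here, has a corner towards x and one every 60 degrees, 1 mm play a side on its nut and a small lead-in
- socket_large: the large socket, loose, 0.25 kg: bright round body 50 mm across, 46 mm high, standing mouth down, with a dark square drive adapter (25 x 25 mm) pinned in its top, from 46 to 86 mm above the mouth: grip it there. Origin at the centre of the mouth (underside), z up; the adapter's flats face the x and y axes. Made for a nut of 36 mm across flats. Its place in the tray varies
- mouth_large (a point): centre of the open underside of socket_large (same point and axes as the socket's origin). The hexagon bore is 32 mm deep from here, has a corner towards x and one every 60 degrees, 1 mm play a side on its nut and a small lead-in
- socket_tray: low open blue tray, fixed, 76 x 256 mm outside (long side along its y), rim 12 mm high, walls 4 mm, its inner floor 4 mm above the bench. Origin at the centre of its underside. The sockets stand in it in a row, 80 mm apart
- masking_tape: roll of masking tape, 80 mm across, 24 mm high, a bystander to be left alone. Origin at the centre of its underside
- brass_brush: wire brush, 133 mm long, a bystander to be left alone. Origin at the centre of its underside
- feeler_gauge: feeler gauge, 109 mm long, flat, a bystander to be left alone. Origin at the centre of its underside
- screwdriver: screwdriver with orange handle, 207 mm long, a bystander to be left alone. Origin at the centre of its underside
- vice: red bench vice bolted to the bench on the right of the work, an obstacle: up to 0.27 m above the bench. Origin low at the middle of its base; from there it reaches 0.29 m towards the robot, 0.30 m away from it, 0.12 m to the left and 0.14 m to the right. Pass over it or round it
There are look-alikes about, which are no part of the job. What is shaped like the socket_medium but purple is not meant.

How it is judged:
By the outcome, as a careful person would: the job done as asked, in the order asked, and still so for the second after the job is handed in, while the arm keeps its last pose, push and grip.
It also fails if it takes over 69 s, if anything falls off the work surface, if the arm or the gripper's body presses on something with over 40 N, if the wrist force passes 120 N, or if a joint passes its speed limit or range.

### The arm

A 7-joint arm with a two-finger parallel gripper is mounted at the origin on a cart in front of the work surface, level with it; the furniture and walls round the work are solid. World frame = base frame: x ahead of the robot, y to its left, z up, the work surface at z = 0. Lengths are in mm, angles in rad, forces in N, time in s.
With the tool pointing down it reaches from about 400 to 850 mm from the base axis. Payload 10.4 kg.
Tool frame: the origin (TCP) lies at the very end of the fingers, on their centre line; the grasp point (between the pads) lies 19 mm behind it (manip.tcp_to_grasp is the distance from the TCP to the grasp point, in mm); z points along the fingers, x is the direction in which the jaws open and shut, and the axes are right-handed (so a half turn about z gives the same grasp; the last joint's range is limited). The gripper opens to 85 mm and grips with 20 to 120 N. Pads are 22 mm wide; open, the fingers measure 114 mm over their backs; the gripper's body (76 mm by 85 mm) begins 54 mm behind the grasp point. The pads swing forward as they close: fully open they stand 13 mm farther back than shut.
Start: joints at [1.166, 0.332, -0.065, 1.46, 0.022, 1.35, -0.088], TCP at [232.892, -580.011, 231.338] pointing down, gripper open.
Joint ranges: [-2.6, 2.6], [-0.5, 2.12], [-1.47, 1.34], [0.16, 2.42], [-1.27, 4.41], [0.06, 2.06], [-2.6, 2.6]. Speed limits (rad/s): [2.22, 2.22, 2.79, 2.79, 3.14, 3.14, 3.14].

### API

Orientations are given as a 3x3 rotation matrix whose columns are the frame's x, y, z axes.
In Python, from station import manip gives the robot as it stands.
- The arm moves only by the shell command python3 -m jog 'ROWS' [FORCE]. ROWS is JSON, a list of rows, each a list of 5 numbers: the finger opening in cm, from 0 to 8.54, then the shift along the tool's x, y, z in cm, then the turn about the tool's z in degrees. In form: [[fingers, x, y, z, yaw], ...]. A call has 1 to 12 rows; each row is the pose to reach, as a shift and turn from the pose measured when the call began, along the tool's axes at that moment; what a row does not reach only later rows make up. A row lasts 1/12 s, in which the tool goes at most 41.7 mm and 7.16 degrees, less where a joint would pass 70% of its speed; a pose out of reach is approached as far as the arm can. A call with a gripper value outside its range is refused whole. The fingers move at their own pace and stop on an object; FORCE is the grip in N (left out, the last holds). Time passes only in rows, so rows that repeat a pose let the fingers close. It gives the time, the measured TCP pose, the force and the opening at its end, in the units of the state.
- manip.read_state(): the state, without advancing time (a new reading comes with each control period).
- manip.read_camera(name): name is "side" or "top" or "wrist"; returns the picture (400x640x3 uint8, red, green, blue); there is no depth.
- manip.calibration(name): a dict with "vfov" (degrees; the focal length in pixels is half the picture's height over the tangent of half this angle, whatever the lens; pixels are square), "cx", "cy" (the principal point, pixels), "extrinsics" (4x4, takes a point from world to camera coordinates); the wrist camera has in their place "mount" (4x4, takes a point from camera to tool coordinates, whose origin is the TCP and whose axes are the tool frame's). Camera axes: x right, y down, z forward; pixel columns grow to the right and rows downward; lengths in mm; the calibration is good to about 2 mm. A picture is of the moment at which its call begins: read the wrist's pose just before it. calibration takes no time and is no camera call.
- manip.job_done(): hands the job in, once; it reports no verdict.
The state is a dict: "t": time; "joint_positions": joint angles; "joint_vel": joint speeds; "effort": joint torques, N m; "tool_pos": TCP position; "tcp_rot": TCP orientation; "wrist_force": force on the tool from outside, world axes, zero at the start; "wrist_torque": the same for the moment, N m; "grip_width": opening from 0.0 (shut) to 1.0 (fully open).
Only numpy, scipy, OpenCV 4.12 (cv2) and the standard library are available. Lean on these libraries where they do the work, as an engineer would, in place of code of your own. Each camera call takes 0.05 s, during which the arm holds its last target.

## Working session

There is one attempt and no reset: what is moved stays moved. The work goes in short steps, Python scripts to look and compute and a shell command to move; the robot and the scene stay as the last step left them, time stands still between calls to the robot, and variables do not carry over. Pictures are saved under pics/ and viewed, and the job is handed in when it is done.

```bash
mkdir -p pics; ls
python3 - <<'E'
from station import manip
import cv2, numpy as np
np.set_printoptions(precision=4,suppress=True)
s=manip.read_state(); print(s)
for n in ("side","top","wrist"):
    im=manip.read_camera(n); cv2.imwrite(f"pics/{n}0.png",im[:,:,::-1]); print(n,manip.calibration(n))
E
```

```text
pics
{'t': 0.0, 'joint_positions': array([ 1.1664,  0.3329, -0.0647,  1.4609,  0.0216,  1.3499, -0.0885]), 'joint_vel': array([ 0.0013,  0.0009, -0.0022,  0.001 , -0.0013, -0.    ,  0.0004]), 'effort': array([  0.0001, -62.5455,   0.0491, -39.1605,   0.0162,   0.0099,
        -0.    ]), 'tool_pos': array([ 232.7186, -579.6581,  230.5093]), 'tcp_rot': array([[ 0.3726, -0.928 , -0.0006],
       [-0.928 , -0.3726,  0.0013],
       [-0.0014,  0.0001, -1.    ]]), 'wrist_force': array([ 0.2703, -0.6052,  0.3208]), 'wrist_torque': array([ 0.0338, -0.0198,  0.0205]), 'grip_width': 0.9985710769133982}
side {'vfov': 42.344913964549995, 'cx': 326.1702602258114, 'cy': 207.51761935929017, 'extrinsics': array([[  -0.9038,   -0.4275,   -0.0186,  456.7509],
       [  -0.231 ,    0.524 ,   -0.8198,  217.9523],
       [   0.3602,   -0.7366,   -0.5724, 1208.7485],
       [   0.    ,    0.    ,    0.    ,    1.    ]])}
top {'vfov': 49.78789382979108, 'cx': 317.4770428892051, 'cy': 201.8054225384222, 'extrinsics': array([[   0.0626,   -0.998 ,    0.0018, -136.7764],
       [  -0.9761,   -0.0616,   -0.2085,  568.5521],
       [   0.2082,    0.0113,   -0.978 , 1034.7648],
       [   0.    ,    0.    ,    0.    ,    1.    ]])}
wrist {'vfov': 62.50514823749149, 'cx': 321.65033850507257, 'cy': 201.2805689181805, 'mount': array([[   1.    ,    0.0002,    0.    ,   -0.1455],
       [  -0.0002,    0.9608,    0.2774,  -70.915 ],
       [   0.    ,   -0.2774,    0.9608, -143.0864],
       [   0.    ,    0.    ,    0.    ,    1.    ]])}
```

View pics/side0.png

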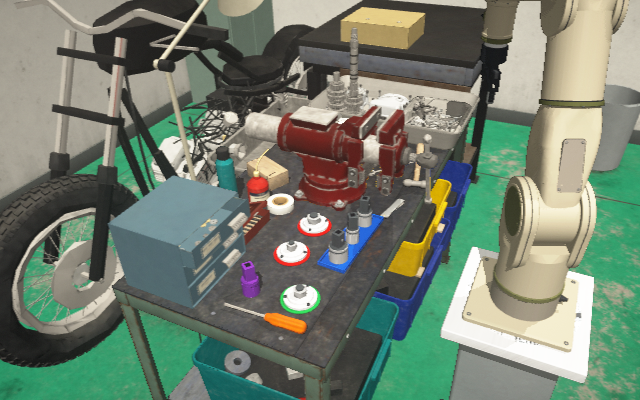

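View pics/top0.png

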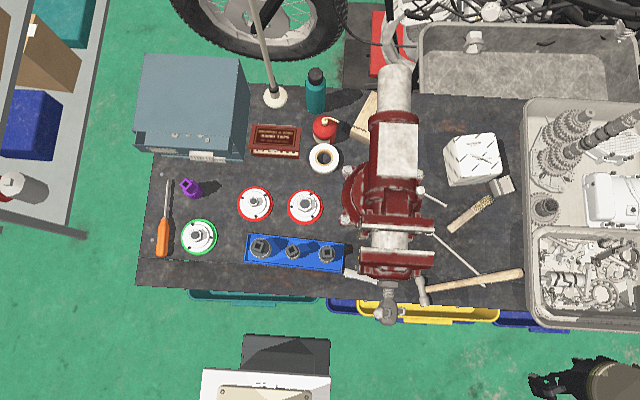

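View pics/wrist0.png

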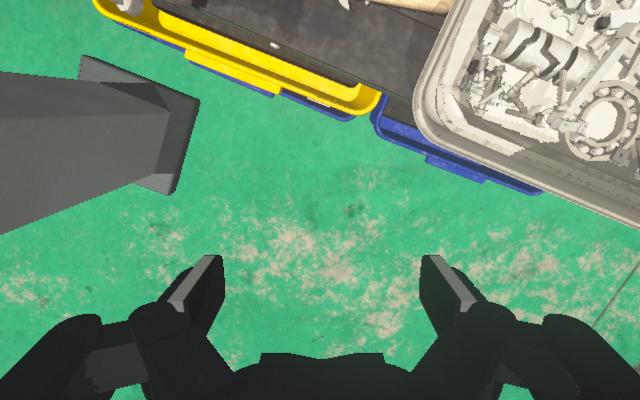

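Green disc with its carrier is at top (199,237) and the red discs at (255,203) and (305,206). The blue tray holds sockets near (261,247), (292,252) and (326,254). The purple look-alike is at (191,187) and is not meant. Next I'll measure.

```bash
cat > h.py <<'E'
import numpy as np, cv2
from station import manip
np.set_printoptions(precision=2,suppress=True)
def cam(n,s=None):
    c=manip.calibration(n); f=200/np.tan(np.radians(c['vfov'])/2)
    if n=='wrist':
        T=np.eye(4);T[:3,:3]=s['tcp_rot'];T[:3,3]=s['tool_pos']; E=np.linalg.inv(T@c['mount'])
    else: E=c['extrinsics']
    return f,c['cx'],c['cy'],E
def ray(C,u,v,z):
    f,cx,cy,E=C; I=np.linalg.inv(E); d=I[:3,:3]@np.array([(u-cx)/f,(v-cy)/f,1]); o=I[:3,3]
    return o+d*(z-o[2])/d[2]
def proj(C,p):
    f,cx,cy,E=C; q=E[:3,:3]@np.array(p)+E[:3,3]; return np.array([f*q[0]/q[2]+cx,f*q[1]/q[2]+cy])
def tri(C1,p1,C2,p2):
    def P(C): f,cx,cy,E=C; return np.array([[f,0,cx],[0,f,cy],[0,0,1]])@E[:3]
    X=cv2.triangulatePoints(P(C1),P(C2),np.float64(p1).reshape(2,1),np.float64(p2).reshape(2,1)); return (X[:3]/X[3]).ravel()
def save(im,name,box=None,k=1):
    if box: x0,y0,x1,y1=box; im=im[y0:y1,x0:x1]
    cv2.imwrite('pics/'+name,cv2.resize(im,None,fx=k,fy=k,interpolation=cv2.INTER_CUBIC)[:,:,::-1])
E
python3 - <<'E'
from h import *
a=cv2.imread('pics/top0.png')[:,:,::-1]; b=cv2.imread('pics/side0.png')[:,:,::-1]
save(a,'topc.png',(150,170,350,280),4); save(b,'sidec.png',(230,190,400,315),4)
C=cam('top')
for n,u,v,z in [('green',199,237,4),('r1',255,203,4),('r2',305,206,4),('s1',261,247,86),('s2',292,252,86),('s3',326,254,86)]: print(n,ray(C,u,v,z))
h=cv2.cvtColor(a,cv2.COLOR_RGB2HSV)
m=((h[...,0]>105)&(h[...,0]<118)&(h[...,1]>150)&(h[...,2]>80)).astype(np.uint8); m[:,:240]=0;m[:220]=0;m[280:]=0;m[:,350:]=0
p=cv2.findNonZero(m); r=cv2.minAreaRect(p); print(r)
for q in cv2.boxPoints(r): print(ray(C,*q,12))
E
```

```text
green [474.03 204.46   4.  ]
r1 [574.18  66.19   4.  ]
r2 [574.44 -67.65   4.  ]
s1 [450.08  28.51  86.  ]
s2 [442.74 -47.38  86.  ]
s3 [ 443.09 -129.73   86.  ]
((293.8541259765625, 252.43516540527344), (98.72756958007812, 29.746488571166992), 6.4415998458862305)
[416.73  81.09  12.  ]
[493.69  79.94  12.  ]
[ 480.82 -177.49   12.  ]
[ 404.42 -172.71   12.  ]
```

View pics/topc.png

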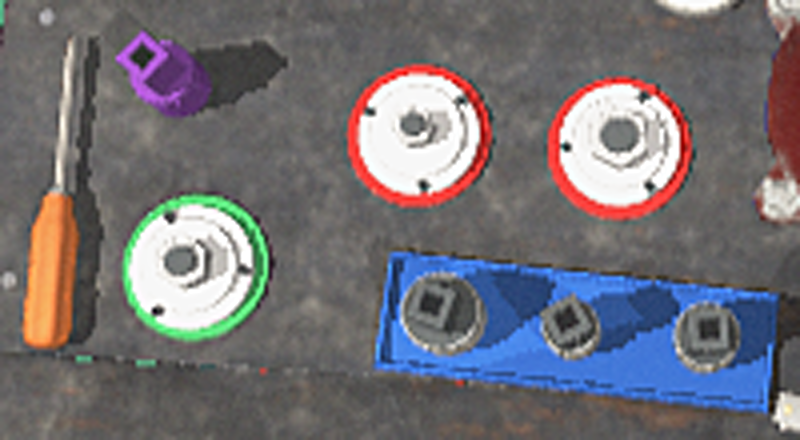

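View pics/sidec.png

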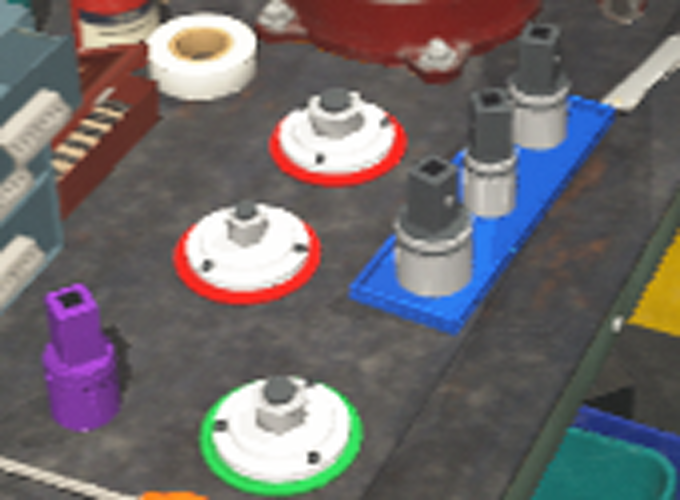

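The green-disc nut looks middle-sized: it is bigger than the left red one and smaller than the right red one. The tray, left to right, holds large, small, medium. First I'll rise clear of the vice, then swing over.

```bash
python3 -m jog '[[8.5,0,0,-4,0],[8.5,0,0,-8,0],[8.5,0,0,-12,0],[8.5,0,0,-16,0],[8.5,0,0,-20,0],[8.5,-2,-2,-22,-6],[8.5,-4.5,-4.5,-22,-12],[8.5,-7,-7,-22,-18],[8.5,-9.5,-9.5,-22,-24],[8.5,-12,-12,-22,-30],[8.5,-14,-14,-22,-36],[8.5,-16,-16,-22,-40]]' 40
```

```text
t: 1.15
tool_pos: [322.2, -370.0, 450.8]
tcp_rot: [[0.885, -0.466, -0.001], [-0.466, -0.885, 0.001], [-0.001, -0.0, -1.0]]
wrist_force: [1.0, -0.4, -0.4]
grip_width: 0.996
```

```bash
python3 -m jog '[[8.5,0,-3,0,-6],[8.5,-0.5,-6,0,-12],[8.5,-0.5,-9,0,-18],[8.5,-1,-12,0,-24],[8.5,-1,-15,0,-28],[8.5,-1.5,-18,0,-28],[8.5,-1.5,-21,1,-28],[8.5,-2,-24,3,-28],[8.5,-2,-27,5,-28],[8.5,-2,-29.5,7,-28],[8.5,-2,-29.5,8,-28]]'
python3 - <<'E'
from h import *
s=manip.read_state(); im=manip.read_camera('wrist'); print(s['tool_pos'],s['tcp_rot'],s['t']); cv2.imwrite('pics/w1.png',im[:,:,::-1])
import pickle; pickle.dump(s,open('w1.pkl','wb'))
E
```

```text
t: 2.07
tool_pos: [442.6, -94.4, 368.8]
tcp_rot: [[1.0, 0.011, -0.002], [0.011, -1.0, 0.002], [-0.002, -0.002, -1.0]]
wrist_force: [0.3, 0.4, -1.2]
grip_width: 0.996
[442.64 -94.38 368.78] [[ 1.    0.01 -0.  ]
 [ 0.01 -1.    0.  ]
 [-0.   -0.   -1.  ]] 2.0667
```

View pics/w1.png

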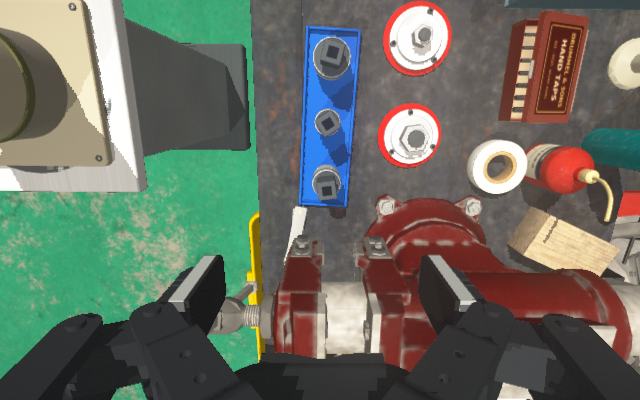

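```bash
python3 -m jog '[[8.5,0.3,-3,1,0],[8.5,0.6,-6,2,0],[8.5,0.9,-9,3,0],[8.5,1.2,-12,4,0],[8.5,1.5,-15,5,0],[8.5,1.8,-18,6,0],[8.5,2.1,-21,7,0],[8.5,2.4,-24,8,0],[8.5,2.7,-27,9,0],[8.5,3,-30,10,0],[8.5,3.5,-32,10,0],[8.5,3.5,-32,10,0]]'
python3 - <<'E'
from h import *
s=manip.read_state(); im=manip.read_camera('wrist'); print(s['tool_pos'],s['tcp_rot'],s['t']); cv2.imwrite('pics/w2.png',im[:,:,::-1])
import pickle; pickle.dump(s,open('w2.pkl','wb'))
E
```

```text
t: 3.12
tool_pos: [472.9, 226.6, 268.0]
tcp_rot: [[1.0, 0.013, -0.006], [0.013, -1.0, 0.004], [-0.005, -0.004, -1.0]]
wrist_force: [-0.2, -0.3, -0.0]
grip_width: 0.991
[472.91 226.58 268.  ] [[ 1.    0.01 -0.01]
 [ 0.01 -1.    0.  ]
 [-0.01 -0.   -1.  ]] 3.1167
```

View pics/w2.png

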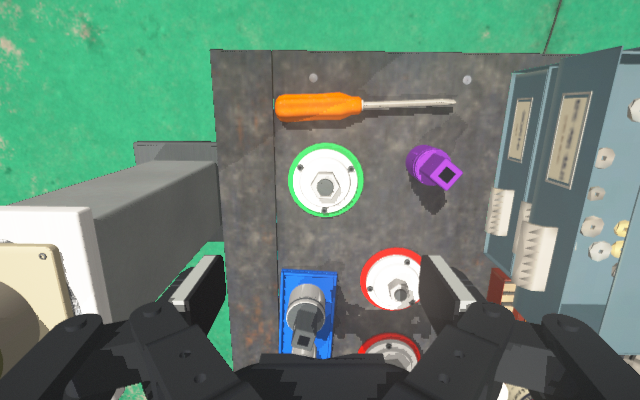

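Run:
```python
from h import *
import pickle
a=cv2.imread('pics/w2.png')[:,:,::-1]; b=cv2.imread('pics/w1.png')[:,:,::-1]
s=pickle.load(open('w2.pkl','rb'));C=cam('wrist',s)
save(a,'gc.png',(284,138,368,222),7); 
save(b,'tc.png',(290,20,450,220),3)
save(b,'mc.png',(300,155,356,211),10)
h=cv2.cvtColor(a,cv2.COLOR_RGB2HSV)
m=((h[...,0]>50)&(h[...,0]<75)&(h[...,1]>150)).astype(np.uint8);m[:130]=0;m[230:]=0;m[:,:280]=0;m[:,375:]=0
e=cv2.fitEllipse(cv2.convexHull(cv2.findNonZero(m))); print(e, ray(C,*e[0],4))
```

```text
((325.2737731933594, 179.62464904785156), (73.24026489257812, 74.755859375), 86.75121307373047) [476.67 209.35   4.  ]
```

View pics/gc.png

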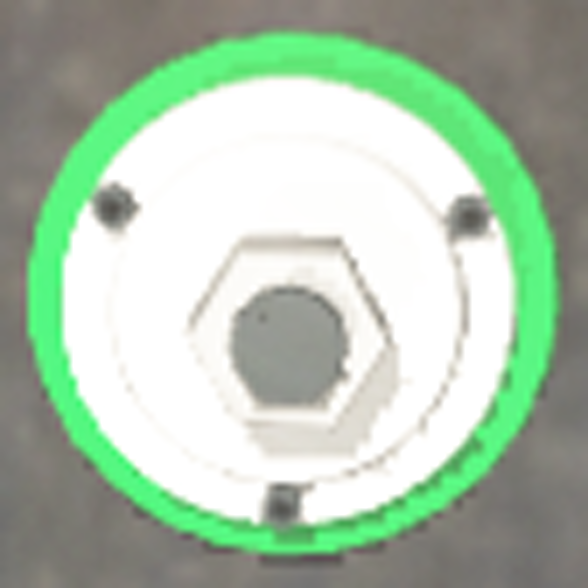

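View pics/tc.png

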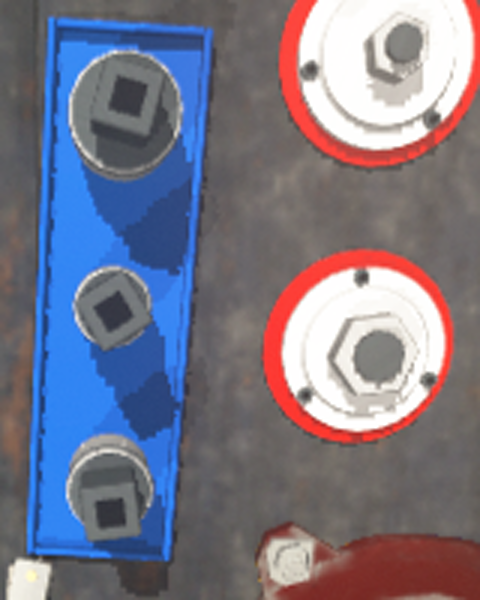

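View pics/mc.png

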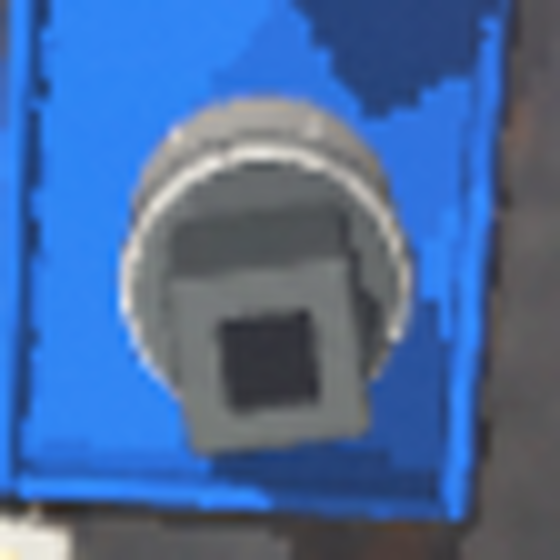

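The wrist crop confirms it: the green disc's nut centre is near (325,185), and 26 px across flats at about 1.14 mm/px gives roughly 30 mm. That means the medium socket. In w1 its candidates are large (332,55), small (327,122) and medium (327,184). The right-most fits, with a grey body about 42 mm across; the purple one at (435,168) in w2 is excluded. Next is a closer look at the nut.

```bash
python3 -m jog '[[8.5,0.1,0.5,2.5,0],[8.5,0.2,1,5,0],[8.5,0.4,1.7,8,0],[8.5,0.4,1.7,9.8,0],[8.5,0.4,1.7,9.8,0],[8.5,0.4,1.7,9.8,0]]'
python3 - <<'E'
from h import *
s=manip.read_state(); im=manip.read_camera('wrist'); print(s['tool_pos'],s['tcp_rot'],s['t']); cv2.imwrite('pics/w3.png',im[:,:,::-1])
import pickle; pickle.dump(s,open('w3.pkl','wb'))
print(proj(cam('wrist',s),[477,207,36]))
u,v=proj(cam('wrist',s),[477,207,36]).astype(int)
save(im,'w3c.png',(u-50,v-50,u+50,v+50),6)
E
```

```text
t: 3.67
tool_pos: [477.2, 206.4, 170.4]
tcp_rot: [[1.0, 0.01, -0.006], [0.01, -1.0, 0.002], [-0.006, -0.002, -1.0]]
wrist_force: [-0.2, -0.0, -0.1]
grip_width: 0.995
[477.18 206.4  170.39] [[ 1.    0.01 -0.01]
 [ 0.01 -1.    0.  ]
 [-0.01 -0.   -1.  ]] 3.6667
[321.93 190.6 ]
```

View pics/w3c.png

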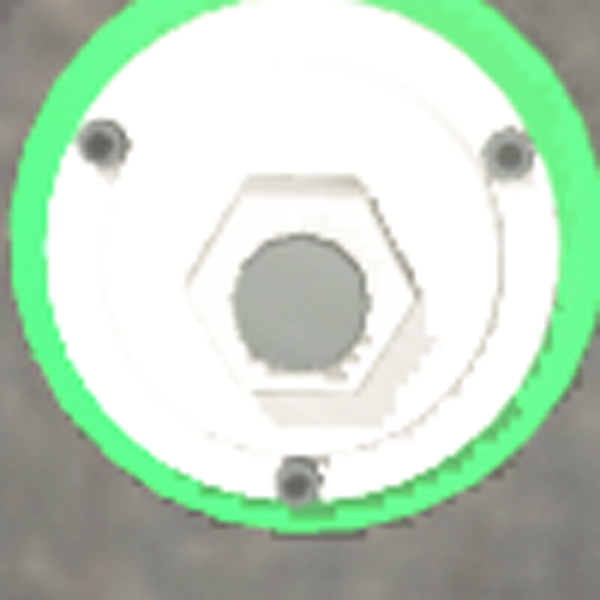

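View pics/w3.png

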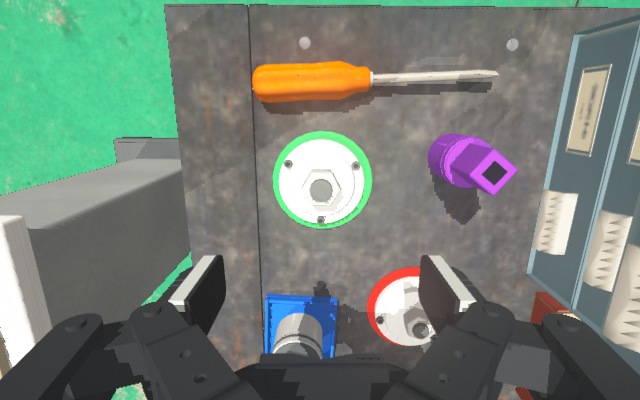

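Run:
```python
from h import *
import pickle
s=pickle.load(open('w3.pkl','rb'));C=cam('wrist',s)
P=[(187,285),(243,192),(363,192),(418,295),(355,393),(250,393)]
w=np.array([ray(C,271+(x-2.5)/6,140+(y-2.5)/6,36)[:2] for x,y in P]); c=w.mean(0); print(w,c)
d=w-c; print(np.hypot(*d.T)); a=np.degrees(np.arctan2(d[:,1],d[:,0])); print(a, np.mean((a-180+0+30)%60-30))
print('stud',ray(C,271+298.5/6,140+299.5/6,42))
a=cv2.imread('pics/w3.png')[:,:,::-1]; h=cv2.cvtColor(a,cv2.COLOR_RGB2HSV)
m=((h[...,0]>50)&(h[...,0]<75)&(h[...,1]>120)).astype(np.uint8);m[:120]=0;m[240:]=0;m[:,:268]=0;m[:,380:]=0
e=cv2.fitEllipse(cv2.convexHull(cv2.findNonZero(m))); print(e, ray(C,*e[0],4))
C=cam('top');a=cv2.imread('pics/top0.png')[:,:,::-1]; h=cv2.cvtColor(a,cv2.COLOR_RGB2HSV)
m=((h[...,0]>50)&(h[...,0]<75)&(h[...,1]>120)).astype(np.uint8);m[:215]=0;m[260:]=0;m[:,:178]=0;m[:,220:]=0
e=cv2.fitEllipse(cv2.convexHull(cv2.findNonZero(m))); print('top',e, ray(C,*e[0],4))
s=pickle.load(open('w1.pkl','rb'));C=cam('wrist',s)
print('med',[ray(C,300+x/10,155+y/10,90) for x,y in [(177,285),(343,262),(368,432),(198,452)]])
print('body',ray(C,300+267/10,155+287/10,50))
```

```text
[[459.5  209.94]
 [467.57 223.64]
 [484.65 223.83]
 [492.86 208.84]
 [484.01 193.96]
 [468.62 193.78]] [476.2 209. ]
[16.73 17.   17.07 16.66 16.94 17.  ]
[ 176.77  120.52   60.32   -0.56  -62.57 -116.48] -0.33228563220038626
stud [476.01 209.1   42.  ]
((321.8866271972656, 179.48927307128906), (97.0465316772461, 99.05704498291016), 87.13285064697266) [476.76 209.94   4.  ]
top ((198.54568481445312, 236.35997009277344), (35.235347747802734, 37.14749526977539), 50.58285903930664) [475.64 205.85   4.  ]
med [array([ 437.57, -120.54,   90.  ]), array([ 459.28, -117.19,   90.  ]), array([ 463.11, -140.23,   90.  ]), array([ 440.55, -143.26,   90.  ])]
body [ 450.02 -129.82   50.  ]
```

Run:
```python
from h import *
import pickle
b=cv2.imread('pics/w1.png')[:,:,::-1]; save(b,'vc.png',(270,180,490,330),3)
a=cv2.imread('pics/top0.png')[:,:,::-1]; save(a,'vt.png',(330,160,450,320),4)
s=pickle.load(open('w1.pkl','rb'));C=cam('wrist',s)
for z in (100,200,270): print(z,ray(C,300,237,z),ray(C,370,237,z),ray(C,385,200,z))
```

```text
100 [ 414.54 -192.09  100.  ] [ 508.46 -190.91  100.  ] [ 525.25 -139.13  100.  ]
200 [ 421.35 -151.29  200.  ] [ 492.47 -150.4   200.  ] [ 505.19 -111.19  200.  ]
270 [ 426.12 -122.73  270.  ] [ 481.28 -122.04  270.  ] [491.15 -91.62 270.  ]
```

View pics/vc.png

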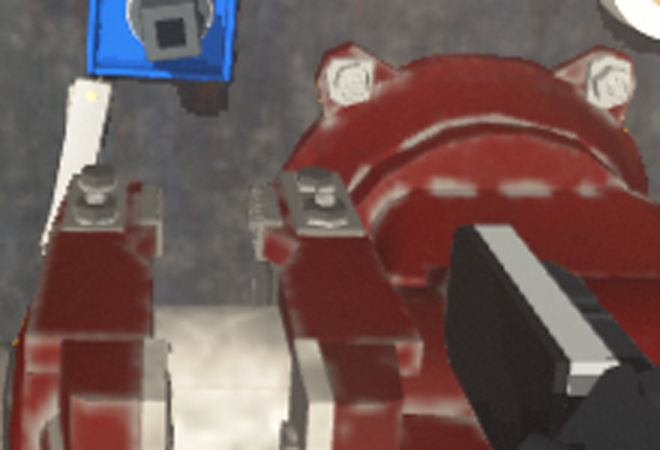

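View pics/vt.png

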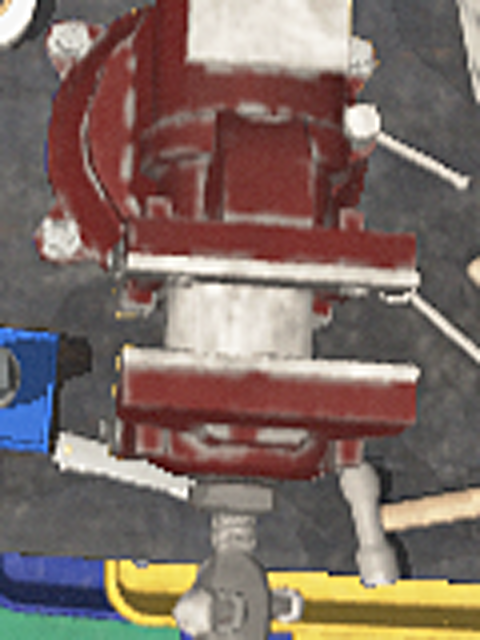

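Run:
```python
from h import *
import pickle
s=pickle.load(open('w1.pkl','rb'));C=cam('wrist',s);T=cam('top')
for p,q in [((301,247),(360,260)),((311,244),(361,248)),((359,246),(361,224))]:
  X=tri(C,p,T,q); print(X,proj(C,X)-p,proj(T,X)-q)
```

```text
[ 426.31 -207.62  108.82] [7.49 3.5 ] [-1.19  2.34]
[ 449.1  -206.01  113.52] [14.68  7.08] [-2.27  4.43]
[ 510.99 -209.16   94.9 ] [11.63  2.01] [-0.61  3.72]
```

```bash
python3 -m jog '[[8.5,-0.3,3,-2,0],[8.5,-0.6,6,-3,0],[8.5,-0.9,9,-3,0],[8.5,-1.2,12,-3,0],[8.5,-1.5,15,-3,0],[8.5,-1.8,18,-3,0],[8.5,-2.1,21,-3,-2],[8.5,-2.4,24,-3,-4],[8.5,-2.7,27,-3,-7],[8.5,-3,30,-3,-7.5],[8.5,-3.05,32.6,-3,-7.5],[8.5,-3.05,32.6,-3,-7.5]]'
python3 - <<'E'
from h import *
s=manip.read_state(); im=manip.read_camera('wrist'); print(s['tool_pos'],s['tcp_rot'],s['t']); cv2.imwrite('pics/w4.png',im[:,:,::-1])
import pickle; pickle.dump(s,open('w4.pkl','wb'))
u,v=proj(cam('wrist',s),[450,-130,90]).astype(int);print(u,v)
save(im,'w4c.png',(u-50,v-50,u+50,v+50),6)
E
```

```text
t: 4.72
tool_pos: [450.6, -124.9, 202.4]
tcp_rot: [[0.991, 0.134, -0.002], [0.134, -0.991, 0.001], [-0.002, -0.001, -1.0]]
wrist_force: [0.3, 0.1, -0.6]
grip_width: 0.997
[ 450.64 -124.92  202.42] [[ 0.99  0.13 -0.  ]
 [ 0.13 -0.99  0.  ]
 [-0.   -0.   -1.  ]] 4.7167
319 203
```

View pics/w4.png

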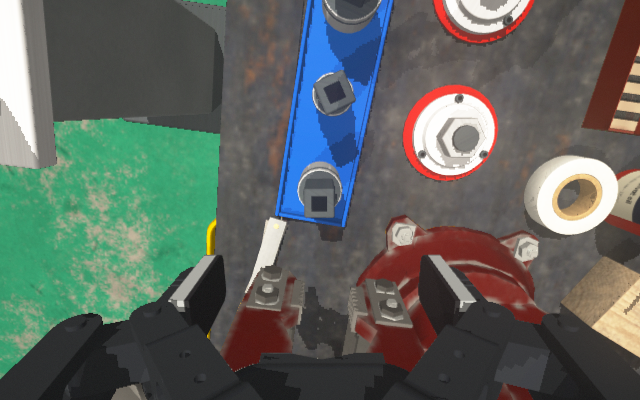

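View pics/w4c.png

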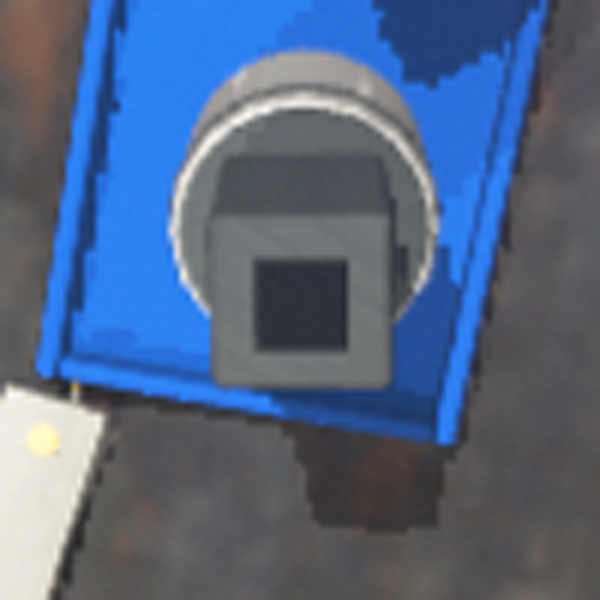

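Medium socket confirmed at (319,203): body about 42 mm, grey, right-most, and its adapter is square with the jaws. Now I'll descend and grip.

```bash
python3 -m jog '[[8.5,-0.13,0.49,3,0],[8.5,-0.13,0.49,6,0],[8.5,-0.13,0.49,9,0],[8.5,-0.13,0.49,12,0],[8.5,-0.13,0.49,13.5,0],[8.5,-0.13,0.49,14.6,0],[8.5,-0.13,0.49,14.6,0],[5,-0.13,0.49,14.6,0],[3.5,-0.13,0.49,14.6,0],[2,-0.13,0.49,14.6,0],[2,-0.13,0.49,14.6,0],[2,-0.13,0.49,14.6,0]]' 60
python3 - <<'E'
from h import *
s=manip.read_state(); im=manip.read_camera('wrist'); print(s['tool_pos'],s['tcp_rot'],s['t'],s['wrist_force']); cv2.imwrite('pics/w5.png',im[:,:,::-1])
E
```

```text
t: 5.77
tool_pos: [450.5, -126.9, 57.1]
tcp_rot: [[0.991, 0.136, -0.001], [0.136, -0.991, 0.001], [-0.001, -0.001, -1.0]]
wrist_force: [0.8, 0.7, -0.3]
grip_width: 0.293
[ 450.5  -126.94   57.06] [[ 0.99  0.14 -0.  ]
 [ 0.14 -0.99  0.  ]
 [-0.   -0.   -1.  ]] 5.7667 [ 0.85  0.66 -0.35]
```

View pics/w5.png

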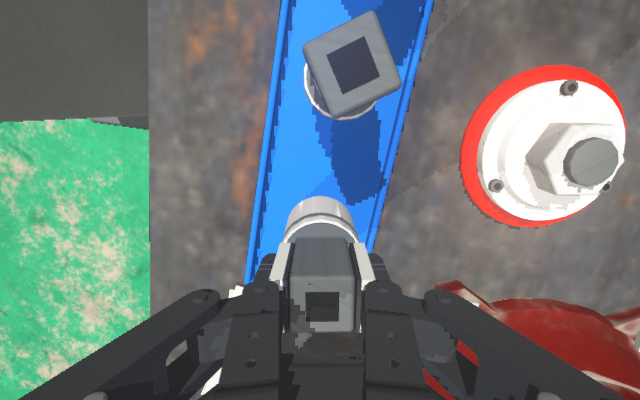

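Run:
```python
from h import *
im=cv2.imread('pics/w5.png')[:,:,::-1]; save(im,'w5c.png',(270,180,380,350),4)
s=manip.read_state();C=cam('wrist',s);R=s['tcp_rot']
for uv in [(322,305),(290,300),(358,300),(322,331),(322,277)]:
  X=ray(C,*uv,90); print(X, R.T@(X-s['tool_pos']))
print(s['tool_pos'],s['joint_vel'])
```

```text
[ 451.53 -129.25   90.  ] [  0.62   2.39 -33.  ]
[ 439.17 -128.76   90.  ] [-11.56   0.22 -32.99]
[ 464.81 -125.23   90.  ] [ 14.32   0.21 -33.01]
[ 453.12 -140.81   90.  ] [  0.62  14.05 -33.02]
[ 449.91 -117.44   90.  ] [  0.61  -9.53 -32.98]
[ 450.57 -126.93   57.  ] [-0.  0. -0. -0.  0. -0. -0.]
```

View pics/w5c.png

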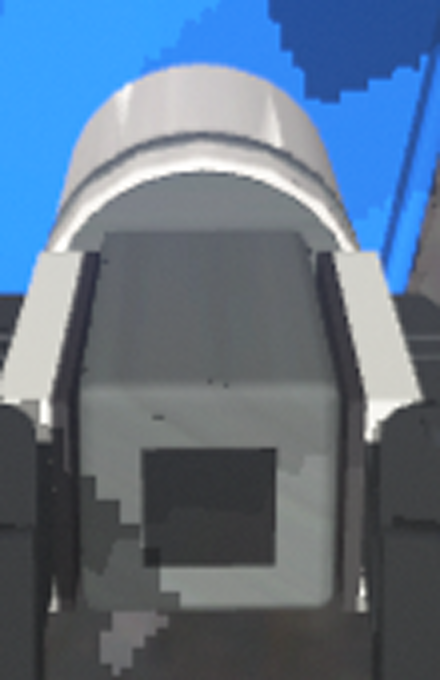

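```bash
python3 -m jog '[[2,0,0,-2,0],[2,0,0,-5,0],[2,0,0,-8,0],[2,0,0,-11,0],[2,0,0,-13,0],[2,0,0,-13,0]]' 60
python3 -m jog '[[2,0.6,-2.8,0,0],[2,1.2,-5.6,0,0],[2,1.8,-8.4,0,1],[2,2.4,-11.2,0,2],[2,3,-14,0,3],[2,3.6,-16.8,0,4],[2,4.2,-19.6,0,5],[2,4.8,-22.4,0,6],[2,5.4,-25.2,0,7],[2,6,-28,0,8],[2,6.6,-30.8,0,8],[2,7.1,-33.2,0,8]]'
python3 -m jog '[[2,0,0,0,0],[2,0,0,0,0]]'
python3 - <<'E'
from h import *
s=manip.read_state(); im=manip.read_camera('wrist'); print(s['tool_pos'],s['tcp_rot'],s['t'],s['wrist_force'],s['grip_width']); cv2.imwrite('pics/w6.png',im[:,:,::-1])
im=manip.read_camera('side');save(im,'s6.png',(230,150,400,315),4)
E
```

```text
t: 6.32
tool_pos: [452.7, -127.5, 191.2]
tcp_rot: [[0.991, 0.136, 0.005], [0.136, -0.991, -0.001], [0.005, 0.002, -1.0]]
wrist_force: [1.6, 0.4, -2.5]
grip_width: 0.287
t: 7.32
tool_pos: [477.3, 212.8, 189.9]
tcp_rot: [[1.0, -0.003, 0.004], [-0.003, -1.0, -0.001], [0.004, 0.001, -1.0]]
wrist_force: [0.3, -0.0, -1.2]
grip_width: 0.283
t: 7.48
tool_pos: [476.2, 214.5, 188.8]
tcp_rot: [[1.0, 0.001, 0.002], [0.001, -1.0, -0.001], [0.002, 0.001, -1.0]]
wrist_force: [-0.5, -0.9, -2.1]
grip_width: 0.287
[476.22 214.45 188.79] [[ 1.  0.  0.]
 [ 0. -1. -0.]
 [ 0.  0. -1.]] 7.4833 [-0.46 -0.89 -2.13] 0.28700402433112443
```

View pics/w6.png

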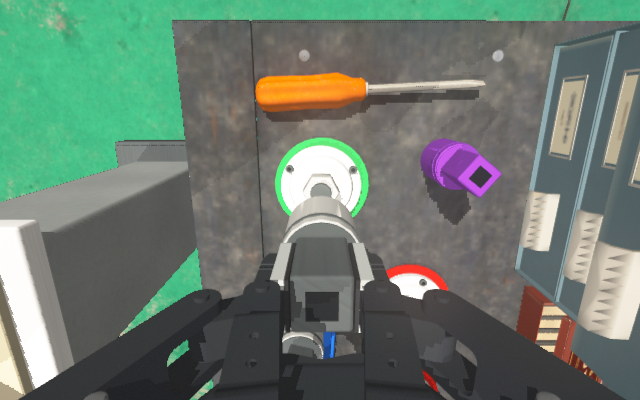

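View pics/s6.png

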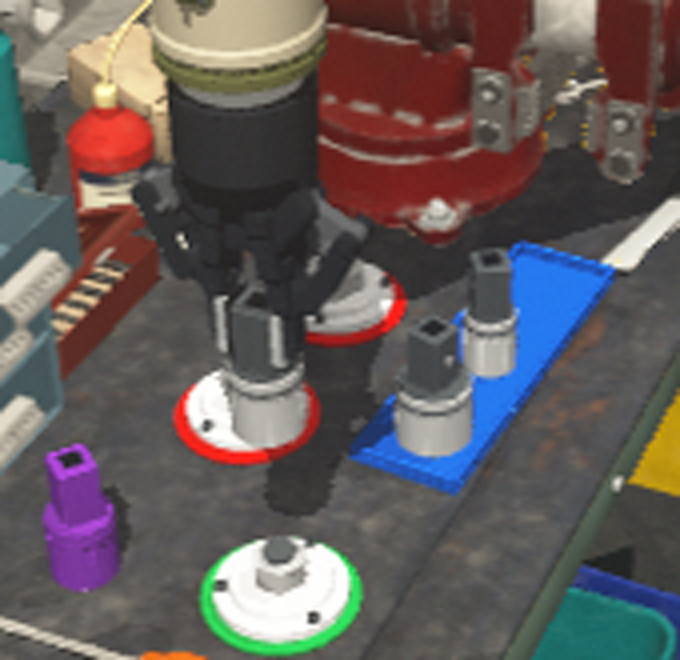

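```bash
python3 -m jog '[[2,-0.05,0.3,2,0],[2,-0.05,0.3,4,0],[2,-0.05,0.3,6,0],[2,-0.05,0.3,7.5,0],[2,-0.05,0.3,8.6,0],[2,-0.05,0.3,8.6,0],[2,-0.05,0.3,8.6,0],[2,-0.05,0.3,8.6,0]]'
python3 - <<'E'
from h import *
s=manip.read_state(); im=manip.read_camera('wrist'); print(s['tool_pos'],s['tcp_rot'],s['t'],s['wrist_force'],s['grip_width']); save(im,'w7.png',(240,150,400,350),3)
s=manip.read_state();print(s['tool_pos'])
E
```

```text
t: 8.25
tool_pos: [477.4, 208.7, 104.0]
tcp_rot: [[1.0, -0.004, 0.004], [-0.004, -1.0, -0.002], [0.004, 0.002, -1.0]]
wrist_force: [-1.0, 0.1, -1.8]
grip_width: 0.287
[477.37 208.72 103.99] [[ 1. -0.  0.]
 [-0. -1. -0.]
 [ 0.  0. -1.]] 8.25 [-0.96  0.12 -1.81] 0.2870253970345782
[477.43 208.9  104.14]
```

View pics/w7.png

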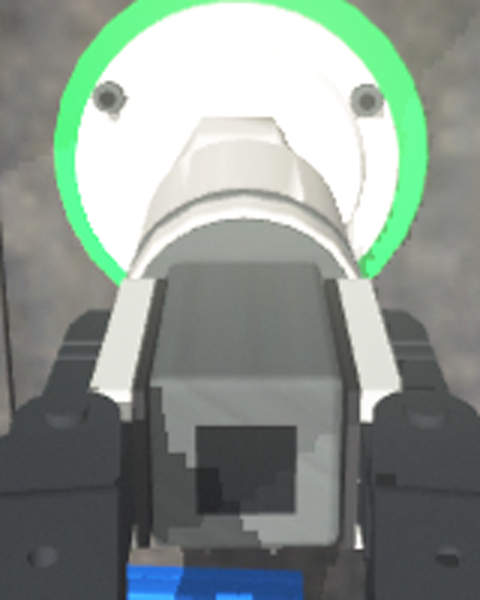

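```bash
python3 -m jog '[[2,-0.16,-0.26,0,0],[2,-0.16,-0.26,0,0],[2,-0.16,-0.26,0,0],[2,-0.16,-0.26,0,0]]'; python3 -m jog '[[2,0,0,0,0]]'
```

```text
t: 8.63
tool_pos: [476.0, 211.6, 104.4]
tcp_rot: [[1.0, -0.003, 0.005], [-0.003, -1.0, -0.002], [0.005, 0.002, -1.0]]
wrist_force: [0.2, 0.6, -2.3]
grip_width: 0.28
t: 8.72
tool_pos: [476.0, 211.5, 104.5]
tcp_rot: [[1.0, -0.003, 0.005], [-0.003, -1.0, -0.002], [0.005, 0.002, -1.0]]
wrist_force: [0.1, -0.1, -1.0]
grip_width: 0.281
```

```bash
python3 -m jog '[[2,-0.02,0,0.4,0],[2,-0.02,0,0.8,0],[2,-0.02,0,1.2,0],[2,-0.02,0,1.2,0]]'; python3 -m jog '[[2,0,0,0.2,0],[2,0,0,0.4,0],[2,0,0,0.6,0],[2,0,0,0.6,0]]'
```

```text
t: 9.05
tool_pos: [475.3, 211.2, 91.3]
tcp_rot: [[1.0, -0.004, 0.003], [-0.003, -1.0, -0.002], [0.003, 0.002, -1.0]]
wrist_force: [-0.3, -0.1, -2.3]
grip_width: 0.284
t: 9.38
tool_pos: [475.1, 211.0, 84.9]
tcp_rot: [[1.0, -0.003, 0.003], [-0.003, -1.0, -0.002], [0.003, 0.002, -1.0]]
wrist_force: [-0.9, 1.1, -2.4]
grip_width: 0.284
```

```bash
python3 -m jog '[[2,0.03,0.02,0.3,0],[2,0.03,0.02,0.6,0],[2,0.03,0.02,0.6,0]]'; python3 -m jog '[[2,0,0,0.2,0],[2,0,0,0.4,0],[2,0,0,0.4,0]]'
```

```text
t: 9.63
tool_pos: [475.3, 210.7, 78.3]
tcp_rot: [[1.0, -0.004, 0.002], [-0.004, -1.0, -0.002], [0.002, 0.002, -1.0]]
wrist_force: [0.4, -0.2, -2.5]
grip_width: 0.279
t: 9.88
tool_pos: [475.3, 210.6, 74.0]
tcp_rot: [[1.0, -0.004, 0.002], [-0.004, -1.0, -0.002], [0.002, 0.002, -1.0]]
wrist_force: [1.1, 0.7, -1.4]
grip_width: 0.283
```

```bash
python3 -m jog '[[2,0,0,0.15,0],[2,0,0,0.3,0],[2,0,0,0.3,0]]'; python3 -m jog '[[2,0,0,0.1,0],[2,0,0,0.2,0],[2,0,0,0.2,0]]'
```

```text
t: 10.13
tool_pos: [475.3, 210.7, 71.1]
tcp_rot: [[1.0, -0.003, 0.002], [-0.003, -1.0, -0.003], [0.002, 0.003, -1.0]]
wrist_force: [-1.2, 0.5, 0.2]
grip_width: 0.286
t: 10.38
tool_pos: [475.5, 210.9, 70.9]
tcp_rot: [[1.0, -0.003, 0.003], [-0.003, -1.0, -0.004], [0.003, 0.004, -1.0]]
wrist_force: [-8.8, -4.1, 24.3]
grip_width: 0.281
```

```bash
python3 -m jog '[[2,0,0,0.05,0],[2,0,0,0.05,0],[2,0,0,0.05,0]]'
python3 - <<'E'
from h import *
s=manip.read_state(); im=manip.read_camera('wrist'); save(im,'w8.png',(240,150,400,350),3)
im=manip.read_camera('side');save(im,'s8.png',(230,150,400,315),4)
im=manip.read_camera('top');save(im,'t8.png',(150,160,350,290),4)
print(manip.read_state())
E
```

```text
t: 10.63
tool_pos: [475.7, 211.0, 71.0]
tcp_rot: [[1.0, -0.003, 0.003], [-0.003, -1.0, -0.004], [0.003, 0.004, -1.0]]
wrist_force: [-3.7, -2.3, 10.0]
grip_width: 0.282
{'t': 10.7833, 'joint_positions': array([ 0.25,  0.4 , -0.88,  1.88,  0.36,  1.03, -0.78]), 'joint_vel': array([-0., -0.,  0.,  0., -0., -0.,  0.]), 'effort': array([ -0.19, -43.83,  -9.75, -30.89,   0.38,  -1.35,  -0.01]), 'tool_pos': array([475.71, 211.09,  71.02]), 'tcp_rot': array([[ 1., -0.,  0.],
       [-0., -1., -0.],
       [ 0.,  0., -1.]]), 'wrist_force': array([-3.03, -1.11, 10.15]), 'wrist_torque': array([-0.44,  0.9 ,  0.04]), 'grip_width': 0.2832005214470327}
```

View pics/w8.png

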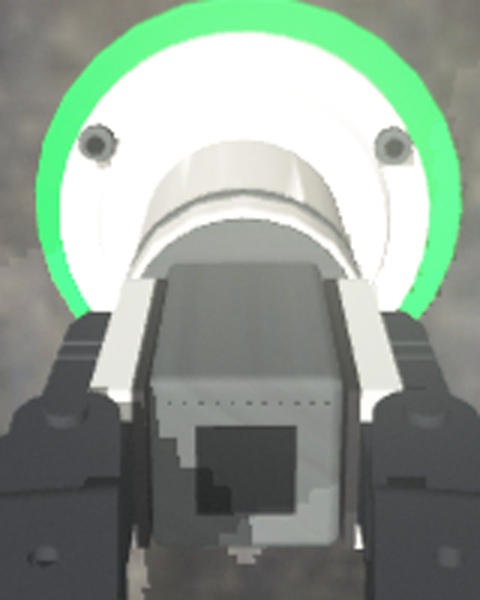

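View pics/s8.png

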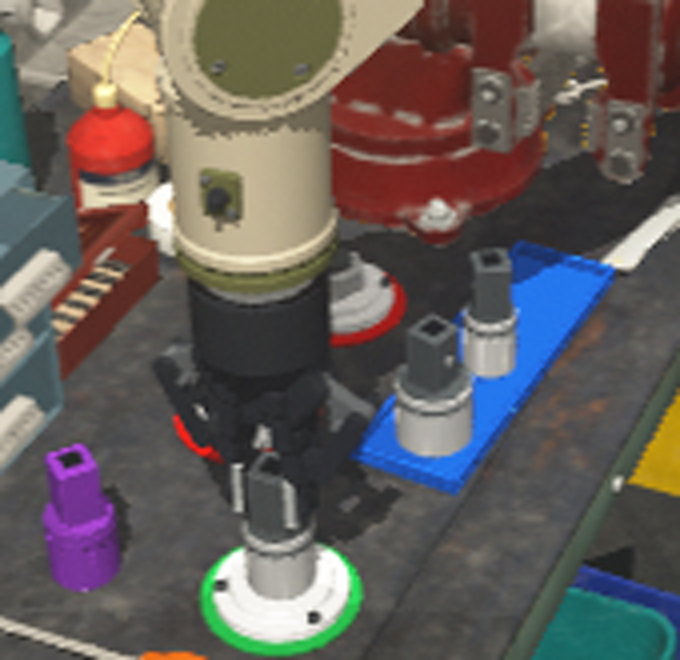

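View pics/t8.png

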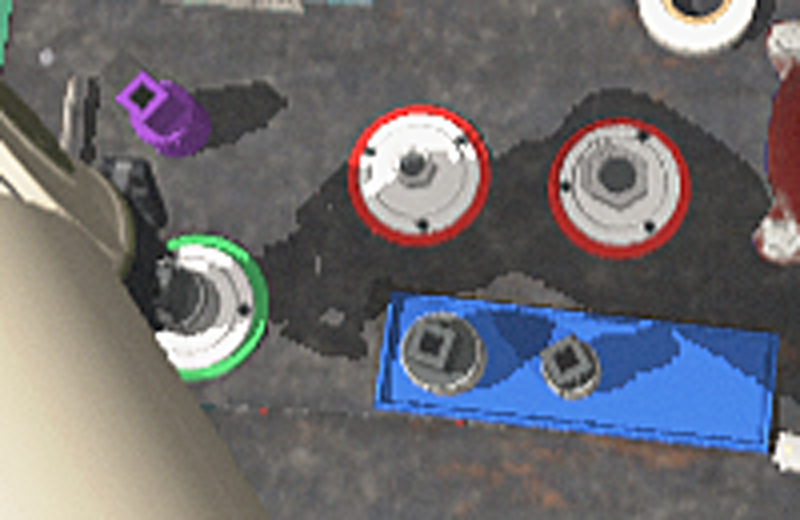

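The socket is upright on the nut and flush on the flange at (242,170) in the wrist crop. The TCP stopped at z=71.0, exactly the expected seated height, with a push of about 10 N. The other two sockets are untouched in the tray. Handing in now.

```bash
python3 -c "
from station import manip
manip.job_done(); print(manip.read_state()['t'])"
```

```text
the job is handed in; nothing more can be done
the job is handed in; nothing more can be done
```

The medium socket is on the green disc's nut, upright and fully down, and the gripper is still holding it. I handed the job in at about 10.8 s of the 69 s allowed; no verdict was reported.

**Choosing the socket:** the wrist camera put the nut at about 29.4 mm across flats. One red-disc nut is visibly smaller and the other visibly larger. That pointed to the 30 mm (medium) socket, so I tried no other, and it went on at the first attempt.

**Last checks:**
- **Depth:** the socket slid past the nut's top without resistance and stopped where a fully seated socket should, with the TCP at z = 71.0 mm (71.1 expected).
- **Force:** the push peaked at about 24 N when it touched down, and I eased it to about 10 N before handing in.
- **Grip:** the finger opening was about 24 mm, which matches the 25 mm adapter.
- **Rest of the scene:** in the last pictures the large and small sockets stand untouched in the tray. The arm or frame hid part of the screwdriver and tape and all of the wire brush; nothing I saw had moved.

**Disagreements:** the arm settled 2–3 mm off some commanded positions, so I corrected it just above the nut. The top camera placed the green disc about 4 mm from the wrist camera's reading in y. I used the wrist camera, and the clean fit bore that out.

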